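# Bench-test the microwave's roller-lever door switch

### The job

The door switches of the stripped microwave oven are on their steel strip in the small vice. Check the one with the roller: press its roller lever down slowly just until it clicks, keep it at the click for about two seconds without pressing on towards the end of its travel, then let go so that it springs right back up. Leave the other switch, with the plain lever, alone and do not disturb the screwdriver, screw tray and meter lying about.

Things in the scene. Friction and masses are not known exactly. Their poses are not given: they have to be found in the camera images.
- roller_top (a point): top of the free-turning steel roller (10 mm diameter, 7.5 mm wide) at the free end of the roller switch's lever: press straight down here; 165 mm above the worktop at rest; rides down with the lever, drifting 3 mm outward. All else within 60 mm of it lies lower (housing top 136 mm, strip 131 mm, lever). Axes at rest: x along the roller's axle, y level, from the lever's hinge to the roller, z up.
- roller_lever (a joint): lever angle, rad: 0 at rest, grows as pressed. The switch clicks at 0.135 (roller 6.7 mm below rest); from there to 0.21 (10.5 mm) is properly pressed, beyond 0.225 (11.3 mm) is overtravel, end stop at 0.27 (13.6 mm). A spring returns it to 0: pushing down on the roller takes 1.5 N at first, rising evenly to 3.5 N at the click, 4.6 N at 11 mm and 5.3 N at the stop.
- roller_switch: dark plastic housing of the roller switch, 49 (its y) x 17.5 (x) x 24 mm (z), on the near face of the strip, at either end of it; origin at the centre of its underside, 112 mm above the worktop. Its lever is hinged above the -y end and rises towards +y, to the roller, 52 mm from the hinge and 27 mm towards +y of the origin.
- plain_lever (a joint): angle of the plain switch's lever, rad: the same switch and spring at the other end of the strip, 124 mm away, but its lever is a bare steel blade without a roller. To be left at 0.
- plain_switch: housing of the plain-lever switch; same size, origin and directions as the roller switch. Its bare lever's tip is 34 mm towards +y of the origin, 155 mm above the worktop.
- vice: small dark grey vice on a round black suction base 128 mm across, fixed to the worktop; origin at the base's centre. Its jaws (70 mm wide, top 97 mm above the worktop) hold an upright sheet-steel strip, 200 mm long along y, with a switch at y = +62 and at y = -62 mm. A clamping screw with a cross handle sticks out 72 mm towards -x, 80 mm up.
- screwdriver: screwdriver, 190 mm long, 26 mm thick, lying loose beyond the vice; origin under its middle.
- screw_tray: small steel tray of screws, 100 x 75 x 22 mm, loose beside the vice; origin under its centre.
- meter: hand multimeter, 150 x 78 x 45 mm, lying loose to the left; origin under its centre.

How it is judged:
On the way:
1. the roller lever is pressed to its click (0.135 rad or more) but not into overtravel, and kept there for 1.5 s (value of joint roller_lever between 0.13 and 0.225 rad), for 1.5 s.
At the end, for the whole second after the job is handed in: The roller lever was pressed to its click and held there for at least 1.5 s, never beyond 0.225 rad (11 mm down), and has been let go: it is back up within 0.03 rad (1.5 mm) of rest, and so is the plain lever; the screwdriver, screw tray and meter have not been moved more than 30 mm (value of joint each of roller_lever, plain_lever below 0.03 rad and velocity of joint roller_lever below 0.05 rad/s); the robot touches nothing.
It fails at once if the roller lever is pressed into overtravel, beyond 0.225 rad (about 11 mm down) (value of joint roller_lever above 0.225 rad).
It fails at once if the plain lever is pressed by more than 0.08 rad (4 mm) (value of joint plain_lever above 0.08 rad).
It fails at once if the screwdriver, screw tray or meter is moved by more than 30 mm (distance of any of screwdriver, screw_tray, meter from where it was at the start of the episode above 0.03 m).
It also fails if it takes over 38 s, if anything falls off the work surface, if the arm or the gripper's body presses on something with over 40 N, if the wrist force passes 120 N, or if a joint passes its speed limit or range.

### The arm

A 6-joint arm with a two-finger parallel gripper is mounted at the origin on the work surface. World frame = base frame: x ahead of the robot, y to its left, z up, the work surface at z = 0. Lengths are in m, angles in rad, forces in N, time in s.
With the tool pointing down it reaches from about 0.3 to 0.85 m from the base axis. Payload 4.2 kg.
Tool frame: the origin (TCP) lies midway between the tips of the shut fingers; the grasp point (between the pads) lies 19 mm behind it; x points along the fingers, z is the direction in which the jaws open and shut, and the axes are right-handed (so a half turn about x gives the same grasp; the last joint's range is limited). The gripper opens to 91 mm and grips with 3 to 60 N. Pads are 32 mm wide; open, the fingers measure 118 mm over their backs; the gripper's body (76 mm by 178 mm) begins 60 mm behind the grasp point.
Start: joints at [-1.184, 0.32, 1.565, -0, 1.257, -0.02], TCP at [0.228, -0.528, 0.214] pointing down, gripper open.
Joint ranges: [-3.11, 3.11], [-0.84, 2.01], [0.21, 2.61], [-1.34, 4.49], [0.05, 2.63], [-2.56, 2.56]. Speed limits (rad/s): [2.57, 2.57, 3.14, 3.14, 3.14, 3.14].

### API

Orientations are given as [roll, pitch, yaw] about the fixed x, y, z axes, in that order (R = Rz(yaw) Ry(pitch) Rx(roll)).
In Python, from rig import r, eyes gives the robot as it stands.
- The arm moves only by the tool carry_out, never from a script. Its argument "commands" is a list of rows, each a list of 7 numbers: the shift along the tool's x, y, z in mm, then the turn, a rotation vector about the tool's x, y, z in degrees, then the gripper command: -1 is fully open, 1 is shut, values between are in proportion. A call has 1 to 5 rows; each row shifts and turns the pose as measured when the row begins, along the tool's axes as they then stand; what a row does not reach is not made up. A row lasts 1/12 s, in which the tool goes at most 41.7 mm and 7.16 degrees, less where a joint would pass 70% of its speed; a pose out of reach is approached as far as the arm can. A call is refused whole if a number of a shift passes 41.7 or a number of a turn 7.16, either way. A call with a gripper value outside its range is refused whole. The fingers move at their own pace and stop on an object; "squeeze" is the grip in N (left out, the last holds). Time passes only in rows, so rows that do not move let the fingers close. It gives the time, the measured TCP pose, the force and the opening at its end, in the units of the state.
- r.state(): the state, without advancing time (a new reading comes with each control period).
- eyes.snapshot(name): name is "scene" or "top"; returns a dict with "img" (384x512x3 uint8, red, green, blue), "range_z" (384x512 float32, m along the optical axis (not along the pixel's ray), 0 where there is no reading), "vfov" (degrees; the focal length in pixels is half the picture's height over the tangent of half this angle, whatever the lens; pixels are square), "cx", "cy" (the principal point, pixels), "R" (3x3) and "t" (3): a world point X has camera coordinates R X + t. Camera axes: x right, y down, z forward; pixel columns grow to the right and rows downward; lengths in m; the calibration is good to about 2 mm. A picture is of the moment at which its call begins.
- r.job_done(): hands the job in, once; it reports no verdict.
The state is a dict: "t": time; "q": joint angles; "qd": joint speeds; "joint_torque": joint torques, N m; "ee_pos": TCP position; "eef_rot": TCP orientation; "ft_force": force on the tool from outside, world axes, zero at the start; "ft_torque": the same for the moment, N m; "finger_gap": opening from 0.0 (shut) to 1.0 (fully open).
Only numpy, scipy, OpenCV 4.12 (cv2) and the standard library are available. Lean on these libraries where they do the work, as an engineer would, in place of code of your own. Each camera call takes 0.05 s, during which the arm holds its last target.

## Working session

There is one attempt and no reset: what is moved stays moved. The work goes in short steps, Python scripts to look and compute and a tool call to move; the robot and the scene stay as the last step left them, time stands still between calls to the robot, and variables do not carry over. Pictures are saved under pics/ and viewed, and the job is handed in when it is done.

Besides the shell and the picture viewer there is one more tool, called after "Request:" as name(argument=value, ...) on one line, values as JSON. carry_out: Moves the arm, as the interface text tells. Its arguments: {"type":"object","properties":{"commands":{"type":"array"},"squeeze":{"type":"number"}},"required":["commands"]}

```bash
ls; mkdir -p pics; python3 - <<'E'
from rig import r, eyes
import cv2,pickle
print(r.state())
for n in("scene","top"):
    s=eyes.snapshot(n); pickle.dump(s,open(n+'.pkl','wb'))
    cv2.imwrite(f'pics/{n}0.png',cv2.cvtColor(s['img'],cv2.COLOR_RGB2BGR))
    print(n,s['vfov'],s['cx'],s['cy'],s['R'],s['t'])
E
```

```text
pics
{'t': 0.0, 'q': array([-1.18400438e+00,  3.20315256e-01,  1.56566379e+00,  1.17059960e-05,
        1.25738594e+00, -2.00241822e-02]), 'qd': array([0.00190879, 0.00068648, 0.00106518, 0.0003682 , 0.00053001,
       0.00028583]), 'joint_torque': array([-3.64764301e-04, -4.12463272e+01, -2.31973153e+01,  7.27098039e-02,
        4.57396929e-02, -1.48428239e-04]), 'ee_pos': array([ 0.22732466, -0.52761635,  0.21311278]), 'eef_rot': array([3.11528909, 1.56902395, 1.95130527]), 'ft_force': array([-0.23204473, -0.10263876,  0.84221911]), 'ft_torque': array([ 0.04184603,  0.04317496, -0.03892933]), 'finger_gap': 0.9987264534849483}
scene 53.34480967762632 254.40789099372626 189.26720275443384 [[ 0.21393535  0.97679048 -0.01058431]
 [ 0.70233355 -0.16133688 -0.69332388]
 [-0.6789398   0.14089277 -0.72054838]] [-0.21901768 -0.29184076  1.27855208]
top 54.976676744175265 255.7406149010797 193.28633521620336 [[ 0.0123441  -0.99984894  0.0122362 ]
 [-0.98708294 -0.0141395  -0.15958488]
 [ 0.15973379 -0.01010821 -0.98710837]] [0.09469575 0.6024794  0.83271763]
```

View pics/scene0.png

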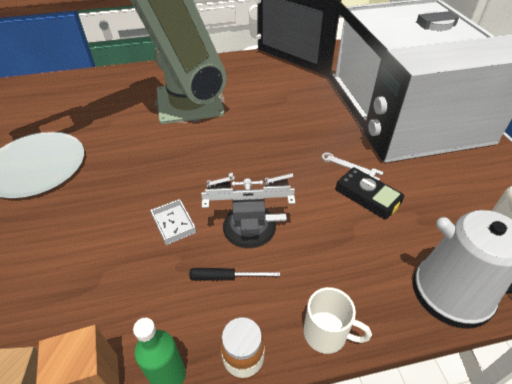

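View pics/top0.png

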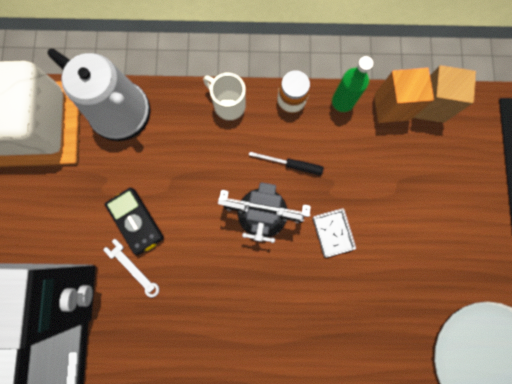

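The scene view shows the vice near (248,215) with the strip at about (205–295,192). In the top view the strip runs from (222,205) to (307,215). I'll zoom in on both.

```bash
python3 - <<'E'
import cv2,pickle
s=pickle.load(open('scene.pkl','rb'))['img'][160:250,190:310];t=pickle.load(open('top.pkl','rb'))['img'][175:250,205:325]
for n,i in(('s',s),('t',t)):
    i=cv2.resize(i,None,fx=6.6,fy=6.6,interpolation=cv2.INTER_CUBIC)
    cv2.imwrite(f'pics/z{n}.png',i[:,:,::-1])
E
```

```text
(no output)
```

View pics/zs.png

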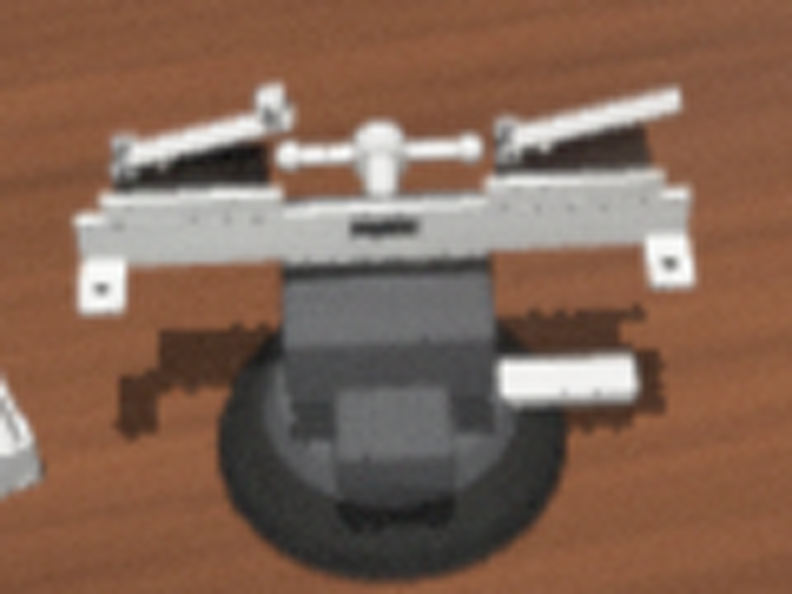

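View pics/zt.png

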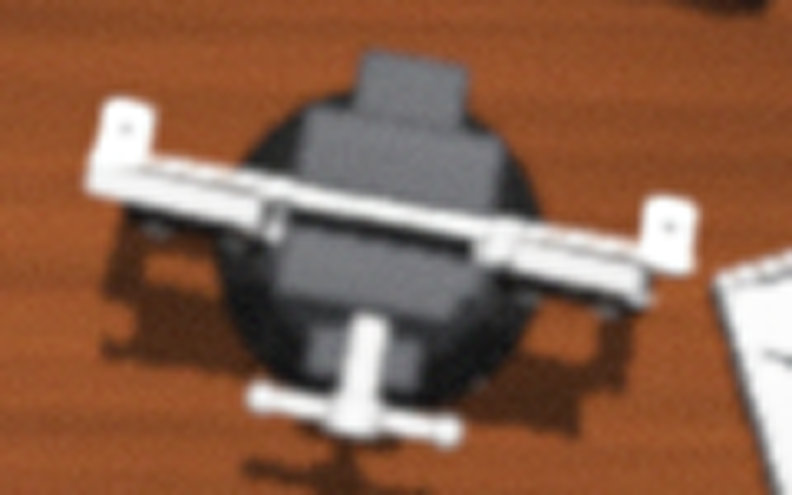

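In the scene zoom the roller lever is on the left, with its roller at about zoom (272,103); the right lever is bare. In the top zoom the roller is at about (492,243), on the −y side. Next I'll triangulate it and cross-check with depth.

```bash
cat > h.py <<'E'
import numpy as np,pickle
def load(n): return pickle.load(open(n+'.pkl','rb'))
def ray(s,u,v):
    f=s['img'].shape[0]/2/np.tan(np.radians(s['vfov']/2))
    d=s['R'].T@np.array([(u-s['cx'])/f,(v-s['cy'])/f,1.]); return -s['R'].T@s['t'],d
def plane(s,u,v,z):
    c,d=ray(s,u,v); return c+d*(z-c[2])/d[2]
def proj(s,X):
    f=s['img'].shape[0]/2/np.tan(np.radians(s['vfov']/2))
    c=s['R']@np.array(X)+s['t']; return f*c[:2]/c[2]+[s['cx'],s['cy']]
def depth(s,u,v):
    c,d=ray(s,u,v); return c+d*s['range_z'][v,u]
E
python3 - <<'E'
from h import *
import cv2
s,t=load('scene'),load('top')
print('top cam',ray(t,0,0)[0],'scene cam',ray(s,0,0)[0])
a,b=ray(s,231,175.2),ray(t,279.3,211.5)
A=np.array([a[1],-b[1]]).T; k=np.linalg.lstsq(A,b[0]-a[0],rcond=None)[0]
print('tri',a[0]+a[1]*k[0],b[0]+b[1]*k[1])
print('plane scene',plane(s,231,174,.165),'top',plane(t,279.3,211.5,.165))
for n,im,u0,u1,v0,v1 in(('scene',s,224,238,170,182),('top',t,272,288,205,219)):
    P=np.array([[depth(im,u,v) for u in range(u0,u1)] for v in range(v0,v1)])
    print(n);print('z',*['%d '%(v0+i)+' '.join('%4d'%(1000*z) for z in row) for i,row in enumerate(P[:,:,2])],sep='\n')
    m=(P[:,:,2]>.155)&(P[:,:,2]<.17); print(P[m].mean(0),P[m].min(0),P[m].max(0),m.sum())
# whole strip: top-view points z 0.1..0.135
for im in (t,s):
  P=np.array([[depth(im,u,v) for u in range(200,320)] for v in range(170,250)]).reshape(-1,3)
  m=(P[:,2]>.12)&(P[:,2]<.175); Q=P[m]; print(m.sum(),Q.min(0),Q.max(0)); 
  m=(P[:,2]>.11)&(P[:,2]<.134)
  vx,vy,x,y=cv2.fitLine(P[m][:,:2].astype(np.float32),cv2.DIST_HUBER,0,.01,.01).ravel(); print('dir',vx,vy,x,y,np.degrees(np.arctan2(vy,vx)))
for n,im,u0,u1,v0,v1 in(('s',s,215,245,165,192),('t',t,262,292,198,225)):
    cv2.imwrite(f'pics/zz{n}.png',cv2.resize(im['img'][v0:v1,u0:u1,::-1],None,fx=20,fy=20,interpolation=cv2.INTER_NEAREST))
E
```

```text
top cam [0.46051506 0.11161749 0.91697043] scene cam [ 1.11988508 -0.01328904  0.71660031]
tri [0.5457358  0.05629779 0.16125302] [0.5454892  0.05488703 0.1613312 ]
plane scene [0.54605911 0.05644929 0.165     ] top [0.54507663 0.05516247 0.165     ]
scene
z
170   -1    1    1    2    0    0    1    0    0    0    1    0    0    0
171    0    1   -1    0    0    0   -1    0    2    2    1    0    3    0
172    2    2    0    1    1    0    0    0    0    0    1    1    2   -2
173    0    0    0    1    1    1  166  166  163    0    1    1    1    0
174    0    2    0    0    2  163  165  163  165    0    0    1    1    0
175    0    1    2    0    0  163  164  166  164    1    1    0    2    0
176    2    0    0    2    0  161  164  162  162  155    1    0    0    2
177    1    0    1    0    2  160  160  161  161  156    1    0    0   -1
178    1  150  151  151  153  158  160  158  158  155    1    0    2    0
179  150  150  151  151  152  154  156  155  156  156    1   -1    1    1
180  150  150  148  151  152  151  154    0    0    1    1    0    0    0
181  150  147  149    0    
[... 1009 characters left out ...]
   97   97   98   94   96   30  162  160  160  150  150  151  150  151  146
216   98   98   98   97   95   93   33   29  132  136  134  135  135  134  150  148
217   97   96   95   94   98   95   33   29  138  137  136  135  134  134  134  137
218   96   99   95   96   98   92   30   26  130  133  135  136  134  135  135  136
[0.54372427 0.05409704 0.16202675] [0.53811074 0.04925732 0.15545908] [0.54902129 0.05934455 0.16598094] 31
582 [ 0.5269876  -0.01252576  0.12003091] [0.57760235 0.18325294 0.16598094]
dir 0.1433607 0.9896705 0.55998224 0.10145423 81.75763
813 [ 0.53172934 -0.00923247  0.12002656] [0.58155997 0.18601062 0.16646742]
dir 0.16412984 0.98643875 0.5624039 0.08383565 80.55331
```

View pics/zzs.png

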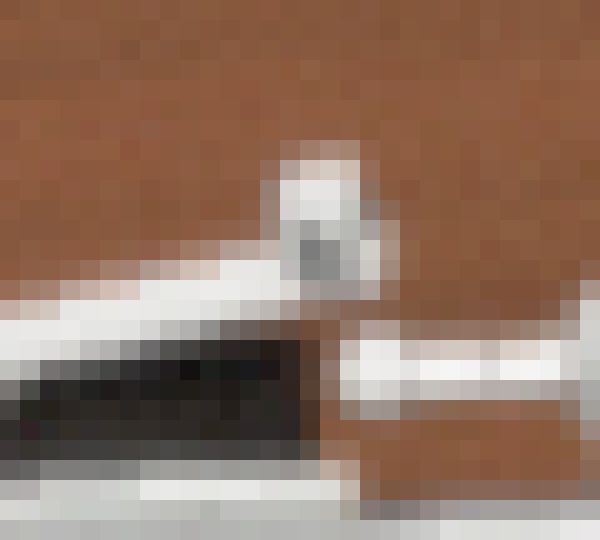

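View pics/zzt.png

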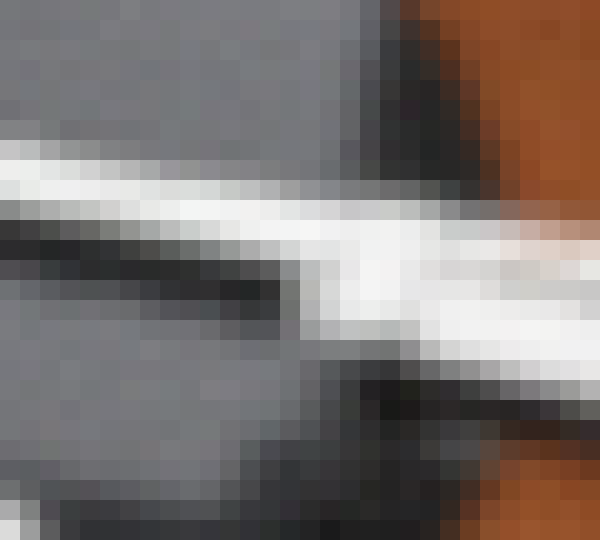

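```bash
cat > go.py <<'E'
from rig import r
import numpy as np,sys
from scipy.spatial.transform import Rotation as Ro
s=r.state(); R=Ro.from_euler('xyz',s['eef_rot']).as_matrix()
tgt=np.array([float(a) for a in sys.argv[1:4]])
print('t',s['t'],'p',s['ee_pos'],'rot',s['eef_rot'],'f',s['ft_force'],'gap',s['finger_gap'],'q',s['q'].round(3))
print(R.round(4)); d=R.T@(tgt-s['ee_pos'])*1000; print('tool shift mm',d.round(1))
z=R.T@[0,0,-1]; print('tilt rotvec deg',np.degrees(np.cross([1,0,0],z)).round(2))
E
python3 go.py .546 .055 .213
```

```text
t 0.1 p [ 0.22735366 -0.52768237  0.21323968] rot [3.12582076 1.56929528 1.96183826] f [-0.23414365 -0.38382593  0.37086384] gap 0.9992092915109301 q [-1.184  0.32   1.565 -0.     1.257 -0.02 ]
[[-6.000e-04  9.184e-01  3.957e-01]
 [ 1.400e-03  3.957e-01 -9.184e-01]
 [-1.000e+00  0.000e+00 -1.500e-03]]
tool shift mm [   0.9  523.2 -409. ]
tilt rotvec deg [ 0.   -0.09 -0.  ]
```

Request:
carry_out(commands=[[-5,30,-23.5,0,0,0,1],[0,30,-23.5,0,0,0,1],[0,30,-23.5,0,0,0,1],[0,30,-23.5,0,0,0,1],[0,30,-23.5,0,0,0,1]], squeeze=10)

```text
t: 0.52
ee_pos: [0.3181, -0.3606, 0.2146]
eef_rot: [-2.517, 1.566, 2.59]
ft_force: [0.4, -0.4, -0.1]
finger_gap: 0.665
```

Request:
carry_out(commands=[[0,30,-23.5,0,0,0,1],[0,30,-23.5,0,0,0,1],[0,30,-23.5,0,0,0,1],[0,30,-23.5,0,0,0,1],[0,30,-23.5,0,0,0,1]])

```text
t: 0.93
ee_pos: [0.4128, -0.1852, 0.2135]
eef_rot: [-2.579, 1.564, 2.525]
ft_force: [0.3, -0.7, 0.7]
finger_gap: 0.301
```

```bash
python3 go.py .546 .055 .213
```

```text
t 0.9333 p [ 0.41275819 -0.18518845  0.21348173] rot [-2.57923914  1.56393042  2.52514572] f [ 0.2940125  -0.71148613  0.71012133] gap 0.3014856325517908 q [-4.480e-01  1.300e-01  1.821e+00  1.000e-03  1.198e+00  7.300e-01]
[[-0.0056  0.9241  0.382 ]
 [ 0.004   0.382  -0.9241]
 [-1.     -0.0037 -0.0058]]
tool shift mm [   0.7  214.9 -171.1]
tilt rotvec deg [ 0.   -0.33  0.21]
```

Request:
carry_out(commands=[[-1,30,-24,0,0,0,1],[-1,30,-24,0,0,0,1],[-1,30,-24,0,0,0,1],[-1,30,-24,0,0,0,1],[0,30,-24,0,0,0,1]])

```text
t: 1.35
ee_pos: [0.5069, -0.0071, 0.2167]
eef_rot: [-2.416, 1.562, 2.689]
ft_force: [1.4, -0.8, 0.6]
finger_gap: 0.005
```

```bash
python3 go.py .546 .055 .200
```

```text
t 1.35 p [ 0.50687154 -0.00709465  0.21669898] rot [-2.41630779  1.56210658  2.68857448] f [ 1.4133349  -0.80598669  0.57667045] gap 0.005358334614182754 q [-0.039  0.215  1.705  0.004  1.23   1.138]
[[-0.0078  0.9239  0.3825]
 [ 0.0038  0.3825 -0.9239]
 [-1.     -0.0058 -0.0065]]
tool shift mm [ 16.6  60.  -42.3]
tilt rotvec deg [ 0.   -0.37  0.33]
```

Request:
carry_out(commands=[[2,25,-18,0,-0.3,0.3,1],[4,20,-14,0,0,0,1],[4,12,-8,0,0,0,1],[2,0,0,0,0,0,1],[0,0,0,0,0,0,1]])

```text
t: 1.77
ee_pos: [0.5475, 0.0631, 0.2019]
eef_rot: [-2.837, 1.567, 2.279]
ft_force: [-1.3, 0.1, -0.5]
finger_gap: 0.004
```

```bash
python3 go.py .546 .055 .175; python3 - <<'E'
from rig import eyes
import cv2,pickle,numpy as np
o=[]
for n,(u,v) in (('scene',(250,170)),('top',(275,205))):
    s=eyes.snapshot(n); pickle.dump(s,open(n+'1.pkl','wb'))
    o.append(cv2.resize(s['img'][v-55:v+55,u-55:u+55,::-1],(396,396),interpolation=cv2.INTER_CUBIC))
cv2.imwrite('pics/hov.png',np.hstack(o))
E
```

```text
t 1.7667 p [0.54747715 0.06313269 0.20189005] rot [-2.83672793  1.56697111  2.2787082 ] f [-1.28831325  0.13269257 -0.52663213] gap 0.004160118329390886 q [0.092 0.291 1.637 0.003 1.215 1.259]
[[-0.0025  0.9199  0.3922]
 [ 0.0029  0.3922 -0.9199]
 [-1.     -0.0011 -0.0036]]
tool shift mm [26.9 -4.5  7. ]
tilt rotvec deg [ 0.   -0.21  0.07]
```

View pics/hov.png

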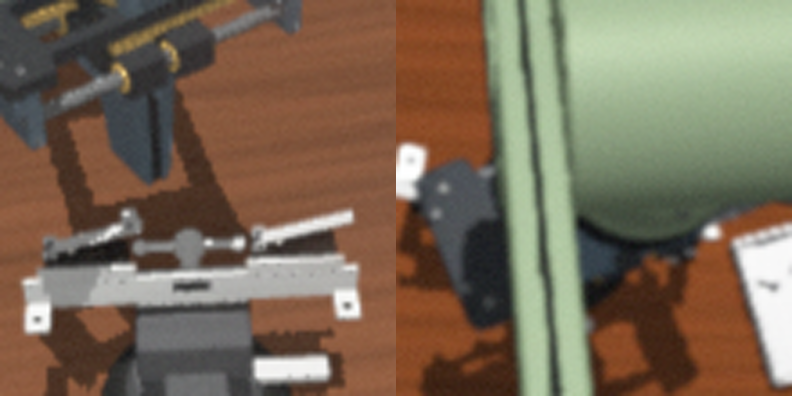

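The left panel shows the shut fingertips at (150,175), above and slightly to the +y side of the roller at (130,215). That agrees with the computed 8 mm offset, so I'll correct it and come down.

Request:
carry_out(commands=[[5,-3,4,0,-0.2,0,1],[8,-1.5,3,0,0,0,1],[7,0,0,0,0,0,1],[2,0,0,0,0,0,1],[0,0,0,0,0,0,1]])

```text
t: 2.28
ee_pos: [0.5438, 0.0488, 0.1791]
eef_rot: [-0.509, 1.569, -1.684]
ft_force: [0.4, 0.6, 0.7]
finger_gap: 0.007
```

```bash
python3 go.py .546 .055 .165
```

```text
t 2.2833 p [0.5438363  0.04875259 0.17908458] rot [-0.50927641  1.56905366 -1.68439369] f [0.4480771  0.64375342 0.72269096] gap 0.006702421178420696 q [ 0.069  0.299  1.686 -0.002  1.157  1.245]
[[-2.000e-04  9.227e-01  3.854e-01]
 [-1.700e-03  3.854e-01 -9.227e-01]
 [-1.000e+00 -8.000e-04  1.500e-03]]
tool shift mm [14.1  4.4 -5. ]
tilt rotvec deg [-0.    0.09  0.05]
```

Request:
carry_out(commands=[[1,1.5,-1.5,0,0,0,1],[1,1,-1,0,0,0,1],[1,0.5,-0.5,0,0,0,1],[0,0,0,0,0,0,1],[0,0,0,0,0,0,1]])

```text
t: 2.7
ee_pos: [0.5458, 0.0526, 0.176]
eef_rot: [-0.161, 1.569, -1.338]
ft_force: [-0.5, 0.9, -0.4]
finger_gap: 0.005
```

```bash
python3 go.py .546 .055 .165
```

```text
t 2.7 p [0.5457639  0.0525674  0.17595966] rot [-0.16142609  1.56920376 -1.33759376] f [-0.54618836  0.94011759 -0.36421   ] gap 0.005384836176427033 q [ 0.076  0.305  1.686 -0.002  1.15   1.253]
[[ 4.000e-04  9.231e-01  3.845e-01]
 [-1.500e-03  3.845e-01 -9.231e-01]
 [-1.000e+00 -3.000e-04  1.600e-03]]
tool shift mm [11.   1.2 -2.2]
tilt rotvec deg [-0.    0.09  0.01]
```

Request:
carry_out(commands=[[2,0.6,-1,0,0,0,1],[2,0.6,-1,0,0,0,1],[2,0,0,0,0,0,1],[1,0,0,0,0,0,1],[0,0,0,0,0,0,1]])

```text
t: 3.12
ee_pos: [0.5464, 0.0556, 0.1686]
eef_rot: [0.313, 1.569, -0.862]
ft_force: [-0.5, 0.2, -0.3]
finger_gap: 0.007
```

Request:
carry_out(commands=[[0,0,0,0,0,0,1]])

```text
t: 3.2
ee_pos: [0.5463, 0.0556, 0.1684]
eef_rot: [0.158, 1.569, -1.017]
ft_force: [-0.3, -0.4, -0.1]
finger_gap: 0.005
```

Request:
carry_out(commands=[[1,0,0,0,0,0,1]])

```text
t: 3.28
ee_pos: [0.5465, 0.0556, 0.1675]
eef_rot: [0.321, 1.569, -0.854]
ft_force: [1.2, -0.3, 0.9]
finger_gap: 0.008
```

Request:
carry_out(commands=[[1,0,0,0,0,0,1]])

```text
t: 3.37
ee_pos: [0.5465, 0.0556, 0.1665]
eef_rot: [0.354, 1.569, -0.822]
ft_force: [0.5, 0.0, 0.2]
finger_gap: 0.007
```

Request:
carry_out(commands=[[1,0,0,0,0,0,1]])

```text
t: 3.45
ee_pos: [0.5466, 0.0556, 0.1655]
eef_rot: [0.437, 1.569, -0.739]
ft_force: [0.7, -0.6, -0.0]
finger_gap: 0.008
```

Request:
carry_out(commands=[[1,0,0,0,0,0,1]])

```text
t: 3.53
ee_pos: [0.5466, 0.0556, 0.1644]
eef_rot: [0.495, 1.569, -0.681]
ft_force: [0.0, 0.4, 1.9]
finger_gap: 0.006
```

Request:
carry_out(commands=[[0,0,0,0,0,0,1]])

```text
t: 3.62
ee_pos: [0.5466, 0.0556, 0.1644]
eef_rot: [0.47, 1.569, -0.706]
ft_force: [0.1, 0.3, 1.3]
finger_gap: 0.004
```

```bash
python3 go.py .546 .055 .157;  python3 - <<'E'
from rig import eyes
import cv2,pickle,numpy as np
s=eyes.snapshot('scene'); pickle.dump(s,open('scene2.pkl','wb'))
cv2.imwrite('pics/p1.png',cv2.resize(s['img'][140:230,190:310,::-1],None,fx=6.6,fy=6.6,interpolation=cv2.INTER_CUBIC))
E
```

```text
t 3.6167 p [0.54658227 0.05555271 0.1644143 ] rot [ 0.46978035  1.56867636 -0.7057034 ] f [0.10799293 0.25999529 1.31334341] gap 0.0038849549477991572 q [ 0.081  0.315  1.702 -0.002  1.123  1.257]
[[ 0.0016  0.9229  0.3851]
 [-0.0014  0.3851 -0.9229]
 [-1.      0.001   0.0019]]
tool shift mm [ 7.4 -0.8  0.3]
tilt rotvec deg [ 0.    0.11 -0.05]
```

View pics/p1.png

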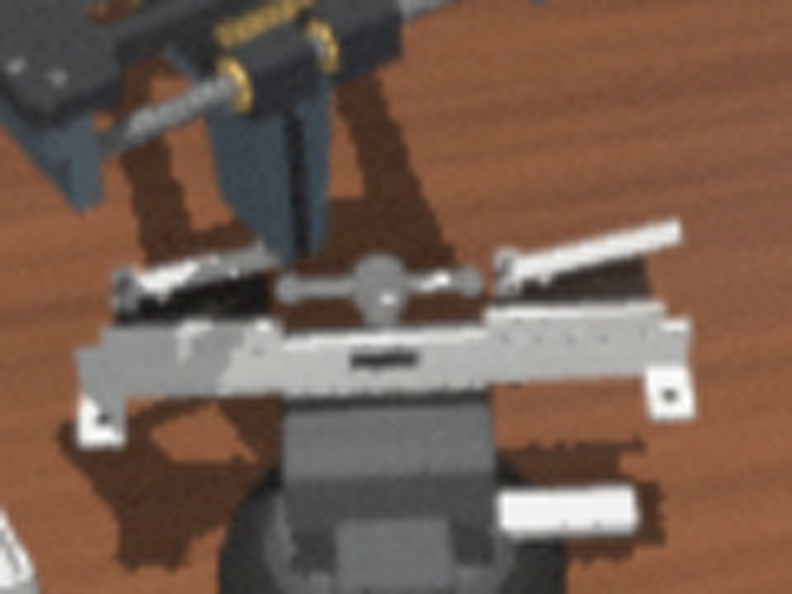

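The fingers now cover the roller in the picture, with their lowest corner at zoom (300,260). The force steps up at z≈0.1645, as expected at first contact. I'll press on at 1 mm per row.

Request:
carry_out(commands=[[1,0,0,0,0,0,1],[1,0,0,0,0,0,1],[1,0,0,0,0,0,1]])

```text
t: 3.92
ee_pos: [0.5467, 0.0557, 0.1621]
eef_rot: [0.829, 1.568, -0.346]
ft_force: [-1.2, 0.2, 2.7]
finger_gap: 0.005
```

Request:
carry_out(commands=[[1,0,0,0,0,0,1]])

```text
t: 4.0
ee_pos: [0.5467, 0.0558, 0.1612]
eef_rot: [0.898, 1.568, -0.278]
ft_force: [-0.9, 0.2, 3.2]
finger_gap: 0.004
```

Request:
carry_out(commands=[[1,0,0,0,0,0,1]])

```text
t: 4.08
ee_pos: [0.5467, 0.0558, 0.1603]
eef_rot: [0.938, 1.568, -0.238]
ft_force: [-0.6, 0.4, 3.1]
finger_gap: 0.006
```

Request:
carry_out(commands=[[1,0,0,0,0,0,1]])

```text
t: 4.17
ee_pos: [0.5467, 0.0559, 0.1594]
eef_rot: [0.979, 1.568, -0.197]
ft_force: [-0.3, 0.9, 3.4]
finger_gap: 0.003
```

Request:
carry_out(commands=[[0,0,0,0,0,0,1]])

```text
t: 4.25
ee_pos: [0.5467, 0.0559, 0.1593]
eef_rot: [0.982, 1.568, -0.194]
ft_force: [-0.9, 0.3, 2.0]
finger_gap: 0.005
```

Request:
carry_out(commands=[[0,0,0,0,0,0,1]])

```text
t: 4.33
ee_pos: [0.5467, 0.0559, 0.1593]
eef_rot: [0.956, 1.568, -0.22]
ft_force: [-0.7, 0.3, 3.5]
finger_gap: 0.003
```

Request:
carry_out(commands=[[1,0,0,0,0,0,1]])

```text
t: 4.42
ee_pos: [0.5467, 0.0559, 0.1585]
eef_rot: [1.001, 1.568, -0.175]
ft_force: [-0.8, 0.3, 3.5]
finger_gap: 0.01
```

Request:
carry_out(commands=[[1,0,0,0,0,0,1]])

```text
t: 4.5
ee_pos: [0.5468, 0.0559, 0.1576]
eef_rot: [1.049, 1.567, -0.127]
ft_force: [-1.5, 0.1, 4.0]
finger_gap: 0.005
```

Request:
carry_out(commands=[[1,0,0,0,0,0,1],[0,0,0,0,0,0,1]])

```text
t: 4.67
ee_pos: [0.5468, 0.056, 0.1565]
eef_rot: [1.096, 1.567, -0.08]
ft_force: [-0.7, 1.2, 3.9]
finger_gap: 0.006
```

```bash
python3 go.py .546 .055 .1562;  python3 - <<'E'
from rig import eyes,r
import cv2,pickle,numpy as np
s=eyes.snapshot('scene'); pickle.dump(s,open('scene3.pkl','wb'))
cv2.imwrite('pics/p2.png',cv2.resize(s['img'][140:230,190:310,::-1],None,fx=6.6,fy=6.6,interpolation=cv2.INTER_CUBIC))
print(r.state()['ft_force'],r.state()['ee_pos'])
E
```

```text
t 4.6667 p [0.54676822 0.05601725 0.15651195] rot [ 1.09596991  1.56743342 -0.07975384] f [-0.71039568  1.1967658   3.91003357] gap 0.006191019719231821 q [ 8.200e-02  3.220e-01  1.714e+00 -1.000e-03  1.102e+00  1.257e+00]
[[ 3.400e-03  9.230e-01  3.849e-01]
 [-3.000e-04  3.849e-01 -9.230e-01]
 [-1.000e+00  3.000e-03  1.500e-03]]
tool shift mm [ 0.3 -1.1  0.6]
tilt rotvec deg [ 0.    0.09 -0.17]
[-1.15951215  0.59291968  4.46302028] [0.54676533 0.05597285 0.15660149]
```

View pics/p2.png

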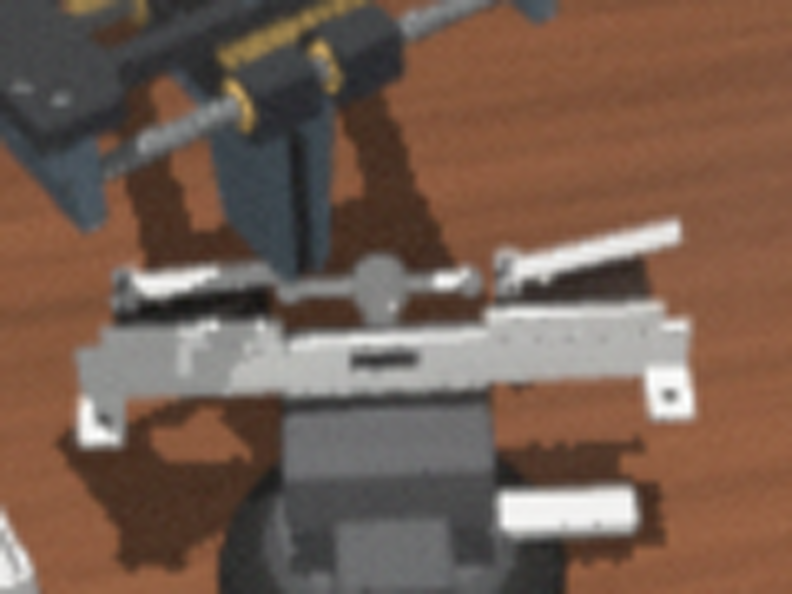

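The lever now lies clearly flatter, running from (125,285) to (270,275). z is about 0.1565, or 8.5 mm down, and the force of about 4 N fits a position just past the click. I'll hold here.

Request:
carry_out(commands=[[0,0,0,0,0,0,1],[0,0,0,0,0,0,1],[0,0,0,0,0,0,1],[0,0,0,0,0,0,1],[0,0,0,0,0,0,1]])

```text
t: 5.13
ee_pos: [0.5468, 0.0559, 0.1568]
eef_rot: [1.054, 1.567, -0.122]
ft_force: [-0.8, -0.1, 3.9]
finger_gap: 0.003
```

Request:
carry_out(commands=[[0,0,0,0,0,0,1],[0,0,0,0,0,0,1],[0,0,0,0,0,0,1],[0,0,0,0,0,0,1],[0,0,0,0,0,0,1]])

```text
t: 5.55
ee_pos: [0.5468, 0.0559, 0.1568]
eef_rot: [1.048, 1.567, -0.128]
ft_force: [-2.0, -0.1, 3.2]
finger_gap: 0.006
```

Request:
carry_out(commands=[[0,0,0,0,0,0,1],[0,0,0,0,0,0,1],[0,0,0,0,0,0,1],[0,0,0,0,0,0,1],[0,0,0,0,0,0,1]])

```text
t: 5.97
ee_pos: [0.5468, 0.0559, 0.1568]
eef_rot: [1.055, 1.567, -0.121]
ft_force: [-0.5, -0.2, 3.2]
finger_gap: 0.002
```

Request:
carry_out(commands=[[0,0,0,0,0,0,1],[0,0,0,0,0,0,1],[0,0,0,0,0,0,1],[0,0,0,0,0,0,1],[0,0,0,0,0,0,1]])

```text
t: 6.38
ee_pos: [0.5468, 0.0559, 0.1569]
eef_rot: [1.047, 1.567, -0.129]
ft_force: [-1.4, -0.3, 3.5]
finger_gap: 0.008
```

Request:
carry_out(commands=[[0,0,0,0,0,0,1],[0,0,0,0,0,0,1],[0,0,0,0,0,0,1],[0,0,0,0,0,0,1]])

```text
t: 6.72
ee_pos: [0.5468, 0.0559, 0.1569]
eef_rot: [1.039, 1.567, -0.137]
ft_force: [-1.2, 1.3, 3.5]
finger_gap: 0.006
```

Before releasing I'll check the lever angle in the depth images.

```bash
python3 - <<'E'
from h import *
from rig import eyes
s3=[eyes.snapshot('scene') for _ in range(3)]
s0=load('scene'); s2=load('scene2')
hin=None
yax=np.array([.155,.988,0]);yax/=np.linalg.norm(yax)
xax=np.array([yax[1],-yax[0],0])
o=np.array([.546,.055,0])
def lev(s):
    P=np.array([[depth(s,u,v) for u in range(205,240)] for v in range(168,192)]).reshape(-1,3)
    a=(P-o)@yax; x=(P-o)@xax
    m=(abs(x)<8)&(a>-45)&(a<-12e-3)&(a>-.045)&(P[:,2]>.1385)&(P[:,2]<.17)
    c=np.polyfit(a[m],P[m][:,2],1); 
    return m.sum(),np.degrees(np.arctan(c[0])),c[1],np.arctan(c[0])
for s in [s0,s2,load('scene3')]+s3: print(lev(s))
E
```

```text
(np.int64(58), np.float64(15.974728113111041), np.float64(0.15360129477810924), np.float64(0.2788116026846888))
(np.int64(61), np.float64(14.879410789792146), np.float64(0.15280836765256878), np.float64(0.25969470903864283))
(np.int64(58), np.float64(9.293426638317706), np.float64(0.14777389999861595), np.float64(0.1622008936311922))
(np.int64(59), np.float64(11.382157578948195), np.float64(0.148972217407516), np.float64(0.1986561257334724))
(np.int64(62), np.float64(11.615586561121372), np.float64(0.1487782924266648), np.float64(0.2027302300419735))
(np.int64(58), np.float64(12.078072258542445), np.float64(0.1494750868496983), np.float64(0.21080212820535346))
```

```bash
python3 - <<'E'
from h import *
from rig import eyes,r
S=[eyes.snapshot('scene') for _ in range(3)]; pickle.dump(S,open('S.pkl','wb'))
print(r.state()['ft_force'],r.state()['ee_pos'])
s0,s2,s3=load('scene'),load('scene2'),load('scene3')
yax=np.array([.155,.988,0]);yax/=np.linalg.norm(yax); xax=np.array([yax[1],-yax[0],0]);o=np.array([.546,.055,0])
def prof(ss):
    P=[]
    for s in ss: P+= [depth(s,u,v) for u in range(200,242) for v in range(165,195)]
    P=np.array(P);a=(P-o)@yax;x=(P-o)@xax
    out=[]
    for lo in range(-60,-8,6):
        m=(a>lo*1e-3)&(a<(lo+6)*1e-3)&(abs(x)<.009)&(P[:,2]>.12)&(P[:,2]<.163)
        z=np.sort(P[m][:,2])[::-1]*1000; out.append((lo+3,len(z),round(float(np.median(z[:max(3,len(z)//4)])),1) if len(z)>3 else None))
    return out
for n,ss in(('rest',[s0]),('touch',[s2]),('s3',[s3]),('now',S)): print(n,prof(ss))
# depth maps
for n,s in(('rest',s0),('now',S[0])):
    print(n)
    for v in range(172,190): print(v,' '.join('%4d'%(1000*depth(s,u,v)[2]) for u in range(204,240,2)))
E
```

```text
[-0.5648861   0.36467718  3.38854671] [0.54677118 0.05594585 0.1568502 ]
rest [(-57, 0, None), (-51, 17, 141.8), (-45, 25, 142.6), (-39, 22, 143.9), (-33, 20, 145.1), (-27, 25, 146.9), (-21, 28, 149.0), (-15, 29, 150.3), (-9, 27, 151.8)]
touch [(-57, 0, None), (-51, 16, 142.9), (-45, 25, 143.1), (-39, 21, 142.4), (-33, 24, 144.4), (-27, 23, 147.2), (-21, 28, 149.2), (-15, 31, 150.1), (-9, 28, 151.0)]
s3 [(-57, 0, None), (-51, 18, 142.5), (-45, 25, 142.3), (-39, 17, 142.1), (-33, 22, 142.1), (-27, 22, 143.3), (-21, 25, 144.7), (-15, 24, 144.0), (-9, 24, 145.1)]
now [(-57, 1, None), (-51, 51, 142.5), (-45, 75, 142.5), (-39, 57, 141.7), (-33, 57, 143.0), (-27, 71, 143.8), (-21, 71, 144.2), (-15, 74, 144.3), (-9, 71, 145.5)]
rest
172    2   -1    0    2    1    3    1    0    3    0    2    0    1    0    0    1    2    0
173    0    0    0    0    2    2    2    0    0    0    0    0    1  166  163    1    1    1
174   -1    0    1    0    0    1    1    0    0    3    0    0    2  165  165    0    1    1
175    0    1    0    1    2    0    0    3    0    0    0    2    0  164  164    
[... 2323 characters left out ...]
43  143  146  145  146  145  161    0    0
183    0   -1  141  140  143  142  143  144  144  142  143  144  137  129   84   85   84   84
184    0    3  140  143  143  142  142  141  137  135  135  137  136  130   83   80   78   81
185   -1    2  143  143  136  136  135  137  137  136  137  136  138  130   80   79    0    1
186    1   -2  138  137  136  134  136  136  137  137  137  136  137  131    2    1    0    0
187    0    0  135  137  135  137  136  136  135  136  137  136  135  133    0    1    0    1
188   -1    0  137  135  134  135  132  133  134  133  133  132  133  132    2    2    0    0
189    0    0  132  132  133  131  132  130  130  132  130  132  132  132  130    0    0    2
```

The profile gives a lever angle of about 0.15–0.165 rad, which agrees with the TCP depth of roughly 8.1 mm. That is past the click. For margin against error I'll ease down under 1 mm more, still well inside the proper band, and hold a full two seconds there.

Request:
carry_out(commands=[[0.5,0,0,0,0,0,1],[0.6,0,0,0,0,0,1],[0,0,0,0,0,0,1]])

```text
t: 7.27
ee_pos: [0.5468, 0.056, 0.1557]
eef_rot: [1.125, 1.567, -0.051]
ft_force: [-1.8, 1.8, 3.5]
finger_gap: 0.004
```

Request:
carry_out(commands=[[0,0,0,0,0,0,1],[0,0,0,0,0,0,1],[0,0,0,0,0,0,1],[0,0,0,0,0,0,1],[0,0,0,0,0,0,1]])

```text
t: 7.68
ee_pos: [0.5468, 0.056, 0.1558]
eef_rot: [1.11, 1.567, -0.066]
ft_force: [-1.1, 0.3, 4.1]
finger_gap: 0.003
```

Request:
carry_out(commands=[[0,0,0,0,0,0,1],[0,0,0,0,0,0,1],[0,0,0,0,0,0,1],[0,0,0,0,0,0,1],[0,0,0,0,0,0,1]])

```text
t: 8.1
ee_pos: [0.5468, 0.056, 0.1558]
eef_rot: [1.124, 1.567, -0.052]
ft_force: [-0.8, 0.6, 3.6]
finger_gap: 0.004
```

Request:
carry_out(commands=[[0,0,0,0,0,0,1],[0,0,0,0,0,0,1],[0,0,0,0,0,0,1],[0,0,0,0,0,0,1],[0,0,0,0,0,0,1]])

```text
t: 8.52
ee_pos: [0.5468, 0.056, 0.1558]
eef_rot: [1.105, 1.567, -0.071]
ft_force: [-1.3, 0.8, 3.1]
finger_gap: 0.004
```

Request:
carry_out(commands=[[0,0,0,0,0,0,1],[0,0,0,0,0,0,1],[0,0,0,0,0,0,1],[0,0,0,0,0,0,1],[0,0,0,0,0,0,1]])

```text
t: 8.93
ee_pos: [0.5468, 0.056, 0.1558]
eef_rot: [1.114, 1.567, -0.062]
ft_force: [-1.6, 0.1, 4.2]
finger_gap: 0.005
```

Request:
carry_out(commands=[[0,0,0,0,0,0,1],[0,0,0,0,0,0,1],[0,0,0,0,0,0,1]])

```text
t: 9.18
ee_pos: [0.5468, 0.056, 0.1558]
eef_rot: [1.116, 1.567, -0.059]
ft_force: [-1.2, -0.4, 4.8]
finger_gap: 0.002
```

Request:
carry_out(commands=[[-2,0,0,0,0,0,1],[-2,0,0,0,0,0,1],[-3,0,0,0,0,0,1],[-4,0,0,0,0,0,1],[-6,0,0,0,0,0,1]])

```text
t: 9.6
ee_pos: [0.5463, 0.0555, 0.1721]
eef_rot: [0.364, 1.569, -0.811]
ft_force: [0.6, 0.2, -1.2]
finger_gap: 0.008
```

Request:
carry_out(commands=[[-15,0,0,0,0,0,1],[-20,0,0,0,0,0,1],[-20,0,0,0,0,0,1],[-10,0,0,0,0,0,1],[0,0,0,0,0,0,1]])

```text
t: 10.02
ee_pos: [0.5462, 0.0555, 0.2403]
eef_rot: [-0.34, 1.569, -1.516]
ft_force: [0.2, -1.1, -1.2]
finger_gap: 0.005
```

Request:
carry_out(commands=[[0,0,0,0,0,0,1],[0,0,0,0,0,0,1],[0,0,0,0,0,0,1],[0,0,0,0,0,0,1],[0,0,0,0,0,0,1]])

```text
t: 10.43
ee_pos: [0.545, 0.0553, 0.2378]
eef_rot: [-1.45, 1.566, -2.625]
ft_force: [-0.2, 0.7, 0.2]
finger_gap: 0.006
```

```bash
python3 - <<'E'
from rig import eyes,r
import cv2,pickle,numpy as np
from h import *
s=eyes.snapshot('scene'); pickle.dump(s,open('scene9.pkl','wb'))
cv2.imwrite('pics/end.png',cv2.resize(s['img'][140:230,190:310,::-1],None,fx=6.6,fy=6.6,interpolation=cv2.INTER_CUBIC))
for v in range(172,182): print(v,' '.join('%4d'%(1000*depth(s,u,v)[2]) for u in range(204,240,2)))
d=np.abs(s['img'].astype(int)-load('scene')['img']).sum(2)>120
n,_,st,c=cv2.connectedComponentsWithStats(d.astype(np.uint8)); print(st[1:][st[1:,4]>15])
print(r.state()['ft_force'],r.state()['ee_pos'],r.state()['t'])
E
```

```text
172    0    1    0    0    0    2    0    0    3    1    2    1    0    1    1    0    0    2
173    0    0    2    1    0    1    0    0    1    1    1    0    2  165  163    0    0    1
174    0    2   -2    1    0    2    2    0    0    0    0    2    0  164  164    0    0    0
175    0    0    2    0    0    2    0    1    1    2    2   -1    1  164  163    1    3    0
176   -1    0    1    0    1    0   -1    0    1    0    0    1    2  163  160    0    2   -1
177    1    1    1    0    1    0    2    0    1    0    0    1    0  160  162    0    0    1
178    0    3    1    1   -1    3    1    0    0    0    2  149  153  159  159   -1    0    0
179    0    0    0    1   -1    0   -1    0   -1  149  151  150  151  155  156    0    2    0
180    1   -2    1    2    1    1    0  148  147  147  152  153  151  153    0    0    0    0
181    2    0  143  141   -1  143  145  146  146  149  149  149    1    0    0    4    1    3
[[ 138    0   11    6   56]
 [ 135    1   62   35 1441]
 [ 194    0   84  106 3077]
 [ 175   34   22   14  139]
 [ 162   37    9   10   39]
 [ 201   38   10    5   16]
 [ 151   40   28   34  377]
 [ 192   69   14   22  191]
 [ 256   71    7   12   57]
 [  10   78  184   60 2400]
 [ 227   85   12    5   17]
 [ 188   94   11    8   42]
 [ 207   97   11    8   52]
 [ 203  105   26   13  142]
 [ 239  109   10   10   65]
 [ 224  114   13   12   88]
 [ 231  125    4   26   69]
 [ 203  126   17   19  143]
 [ 206  144   52   45  772]
 [ 205  188    8    7   28]
 [ 207  201   25   14  100]]
[ 0.05250537 -0.48176883  0.52449316] [0.54497139 0.05529783 0.23773432] 10.4833
```

View pics/end.png

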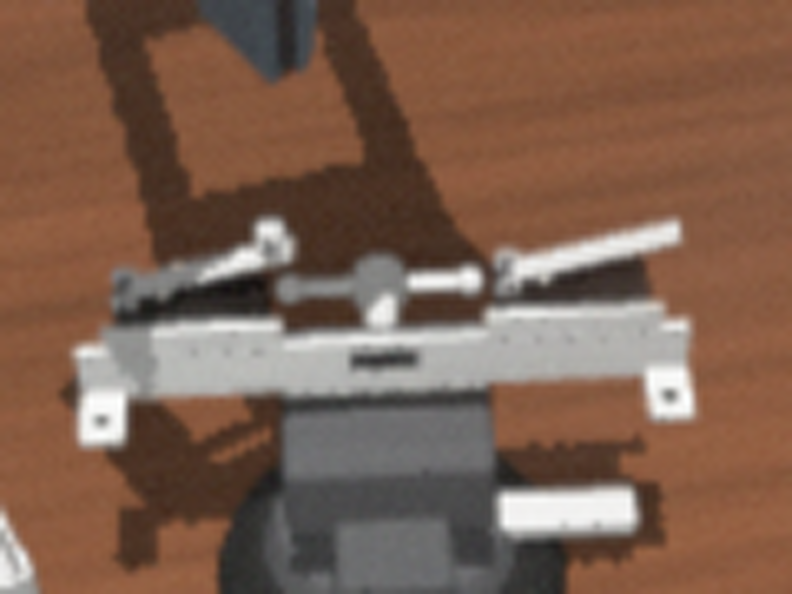

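The lever is back up, with the roller at zoom (272,230) and its depth map matching the one at rest. The plain lever at (590,250) hasn't moved, and the fingers are well clear above. The changes between the first and last pictures are the arm and its shadow; none lie on the tray, screwdriver or meter.

```bash
python3 -c "
from rig import r
print(r.job_done())"
```

```text
the job is handed in; nothing more can be done
None
```

I pressed the roller lever straight down with the shut fingertips, held it just past the click, then let it spring back and handed the job in at about 10.5 s.

- **Press and hold:** I held it about 8.2 mm down for 2 s. I then eased to about 9.2 mm (roughly 0.18 rad) for margin and held another 2 s. Both depths are past the 6.7 mm click and short of the 11.3 mm overtravel point.
- **Depth checks:** Contact force began with the fingertips at 164–165 mm, as expected. Force during the hold was noisy, about 3.1–4.8 N, against the expected 3.9–4.1 N. The depth-image lever profile gave 0.15–0.165 rad at the first hold, in line with fingertip height. An earlier straight-line fit to the same data gave only 0.07–0.12 rad; I judged it biased, and it is why I pressed the extra millimetre.
- **After release:** The roller's depth readings match those at rest (top about 165 mm), and the plain lever looks unchanged. The picture comparison shows no change on the screwdriver, screw tray or meter. The fingers ended about 73 mm above the roller, with the force reading at noise level.

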